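Lever the tight plate out of its nest with a pry bar

ROBOT

A 7-joint arm with a two-finger parallel gripper is mounted at the origin on a cart in front of the work surface, level with it; the furniture and walls round the work are solid. World frame = base frame: x ahead of the robot, y to its left, z up, the work surface at z = 0. Lengths are in m, angles in rad, forces in N, time in s.
With the tool pointing down it reaches from about 0.4 to 0.85 m from the base axis. Payload 6.9 kg.
Tool frame: the origin (TCP) lies midway between the tips of the shut fingers; the grasp point (between the pads) lies manip.hold_point_z behind it (manip.hold_point_z is the distance from the TCP to the grasp point, in m); x points along the fingers, y is the direction in which the jaws open and shut, and the axes are right-handed (so a half turn about x gives the same grasp; the last joint's range is limited). The gripper opens to 85 mm and grips with 20 to 120 N. Pads are 22 mm wide; open, the fingers measure 114 mm over their backs; the gripper's body (76 mm by 85 mm) begins 54 mm behind the grasp point. The pads swing forward as they close: fully open they stand 13 mm farther back than shut.
Start: joints at [1.335, 0.507, -0.238, 1.5, 0.126, 1.149, -0.155], TCP at [0.209, -0.589, 0.199] pointing down, gripper open.
Joint ranges: [-3.08, 3.08], [-0.24, 2.05], [-1.43, 1.35], [0, 2.5], [-1.52, 4.66], [0.17, 1.96], [-2.89, 2.89]. Speed limits (rad/s): [2.39, 2.39, 3.14, 3.14, 3.14, 3.14, 3.14].

INTERFACE

Orientations are given as [roll, pitch, yaw] about the fixed x, y, z axes, in that order (R = Rz(yaw) Ry(pitch) Rx(roll)).
In Python, from bench import manip, hand, solver, viewer, hand_in, sensors gives the robot as it stands. Calls block until the motion is done:
- manip.move_pose(position, orientation): joint-space move of the TCP to a pose.
- manip.line_to(position, vel=0.15, rotation=None): straight line of the TCP; rotation=None keeps the orientation; vel is the mean speed in m/s.
- manip.set_joints(angles): joint-space move.
- hand.release() and hand.grasp(newtons=None): open the fingers fully, or close them until they stop; newtons is the grip in N (None keeps the last).
- manip.wait(seconds).
- solver.solve_ik(position, orientation): joint angles nearest the present ones, or None.
- viewer.grab_frame(name): name is "scene" or "top" or "wrist"; returns the picture (400x640x3 uint8, red, green, blue); there is no depth.
- viewer.camera_info(name): a dict with "fov_y" (degrees; the focal length in pixels is half the picture's height over the tangent of half this angle, whatever the lens; pixels are square), "cx", "cy" (the principal point, pixels), "distortion" ([k1, k2, p1, p2, k3] as OpenCV has them; the pictures are not rectified), "R" (3x3) and "t" (3): a world point X has camera coordinates R X + t. Camera axes: x right, y down, z forward; pixel columns grow to the right and rows downward; lengths in m; the calibration is good to about 2 mm. A picture is of the moment at which its call begins: read the wrist's pose just before it. camera_info takes no time and is no camera call; for the wrist camera it gives the pose at the moment of the call.
A pose or a line that the arm cannot do raises manip.Unreachable and nothing moves.
- hand_in(): hands the job in, once; it reports no verdict.
Readings, each from a call of its own:
- sensors.current_time_s(): time.
- sensors.current_joints(): joint angles.
- sensors.current_joint_velocities(): joint speeds.
- sensors.current_tau(): joint torques, N m.
- sensors.current_ee_pos(): TCP position.
- sensors.current_tool_rot(): TCP orientation.
- sensors.current_contact_force(): force on the tool from outside, world axes, zero at the start.
- sensors.current_wrist_torque(): the same for the moment, N m.
- sensors.current_grip_width(): opening from 0.0 (shut) to 1.0 (fully open).
Only numpy, scipy, OpenCV 4.12 (cv2) and the standard library are available. Lean on these libraries where they do the work, as an engineer would, in place of code of your own. Each camera call takes 0.05 s, during which the arm holds its last target.

TASK

Take the pry bar by its bare shank, draw it out from under the riser shelf, set its tip in the nest's notch under the tight aluminium plate with the bar across the steel fulcrum rod, and let go of it there. Then force the handle down so that the bar levers the plate up until it stands about a centimetre proud of the nest, and finally take the bar out and lay it flat on the bench, touching neither nest nor riser. Do not knock over or shove the tumbler, the jar or the marker.

Things in the scene. Friction and masses are not known exactly. Their poses are not given: they have to be found in the camera images.
- pry_bar: loose straight pry bar, 240 mm, 0.1-0.25 kg; origin mid-underside, z up, y towards the tip. Flat tip 20 wide x 4 mm thick from y = 120 to 90 mm; steel shank 20 x 8 mm to y = -10; blue handle 26 wide x 20 mm high to y = -120. One flat underside; centre of mass at y = -8. Starts flat, handle under the riser, shank free from y = 25 up; pull it out along +y before raising it
- bar_tip (a point): end of the pry bar's flat tip, 2 mm above its underside. It goes into the nest's notch from the nest's -y side, bar tilted 20 to 27 degrees (handle up), over the rod and below the plate. Let go, the bar drops to about 11 degrees and rests there, held down by the plate's edge
- bar_butt (a point): far end of the pry bar's handle, at half its height (10 mm above the underside)
- nest: fixed grey block, 112 (x) x 108 (y) x 50 mm high, origin at the centre of its underside, z up; a plate is pressed flush into its top. Pry notch in its -y side, open at top and front: x = -18 to 18 mm, floor 8 mm above the bench, reaching below the plate to a wall at y = -15 mm. An 8 mm thick foot reaches out to y = -95 mm and carries the fulcrum rod
- fulcrum: the fulcrum, a fixed steel rod of 12 mm diameter along the nest's x, origin at the middle of its axis, at nest y = -80 mm, 36 mm above the bench (so its top is at 42 mm). Cheeks at its ends stand 9 mm above its top, 58 mm apart
- plate_edge (a point): middle of the lower front edge of the aluminium plate (80 x 80 x 12 mm), at nest y = -40 mm, 38 mm above the bench when the plate is down; the tip must reach under it
- plate (a joint): how far the plate has come up (m): 0 = pressed home, flush; stop at 0.014. Friction holds it: about 31 N upwards moves it, and it stays where it is left. Some 10 to 18 N down on the outer part of the bar's handle is enough; with the bar level across the rod the plate is up about 8 mm
- riser: fixed low plywood shelf with a book on it, 160 (x) x 110 (y) mm, top board 36 to 42 mm above the bench, book up to 57 mm, origin at the centre of its underside on the bench, z up; open at its +y and -y sides, 140 mm between its legs
- tumbler: loose clear tumbler, 72 mm wide, 98 mm high, standing by the nest; origin at the centre of its base. Bystander
- frit_jar: loose jar with brown lid, 44 mm wide, 105 mm high, standing behind the nest; origin at the centre of its base. Bystander
- marker: loose paint marker, 19 mm thick, 130 mm long along its y, lying on the bench; origin under its middle. Bystander
There are look-alikes about, which are no part of the job. What is meant by the riser is not blue or pink, and is the larger of those in its own colour.

How it is judged:
On the way, in this order (a step that is already met when the one before it is completed fails the run):
1. the bar lies across the fulcrum with its tip under the plate and has been let go, the plate still down (y of bar_tip in the frame of nest between -0.036 and 0 m and x of bar_tip in the frame of nest between -0.02 and 0.02 m and z of bar_tip in the frame of nest below 0.04 m and contact force between pry_bar and fulcrum above 0.2 N and contact force between the fingers and pry_bar below 0.05 N and value of joint plate below 0.002 m), for 0.2 s.
2. the bar, bearing on the fulcrum, has levered the plate up (value of joint plate above 0.007 m and contact force between pry_bar and plate above 0.2 N and contact force between pry_bar and fulcrum above 0.2 N), for 0.1 s.
At the end, for the whole second after the job is handed in: the plate stands at least 7 mm up, and the bar lies flat and still on the bench (tip below 18 mm, handle end below 22 mm), touching neither nest nor riser (value of joint plate above 0.007 m and height (world z) of bar_tip below 0.018 m and height (world z) of bar_butt below 0.022 m and contact force between pry_bar and nest below 0.05 N and contact force between pry_bar and riser below 0.05 N and linear speed of pry_bar below 0.02 m/s).
It fails at once if the tumbler is knocked over or shoved more than 30 mm (distance of tumbler from where it was at the start of the episode above 0.03 m or angle between tumbler's own z axis and vertical above 0.4 rad).
It fails at once if the jar is knocked over or shoved more than 30 mm (distance of frit_jar from where it was at the start of the episode above 0.03 m or angle between frit_jar's own z axis and vertical above 0.4 rad).
It fails at once if the marker is shoved more than 30 mm (distance of marker from where it was at the start of the episode above 0.03 m).
It also fails if it takes over 64 s, if anything falls off the work surface, if the arm or the gripper's body presses on something with over 40 N, if the wrist force passes 120 N, or if a joint passes its speed limit or range.

## Working session

There is one attempt and no reset: what is moved stays moved. The work goes in short steps, each a Python script; the robot and the scene stay as the last script left them, time stands still between calls to the robot, and variables do not carry over. Pictures are saved under pics/ and viewed, and the job is handed in when it is done.

```bash
ls; mkdir -p pics
python3 - <<'E'
from bench import manip, hand, solver, viewer, sensors
import cv2, json
for n in ("scene","top","wrist"):
    i=viewer.camera_info(n); im=viewer.grab_frame(n)
    cv2.imwrite(f"pics/{n}0.png",im[:,:,::-1]); print(n,{k:(v.tolist() if hasattr(v,'tolist') else v) for k,v in i.items()})
print(manip.hold_point_z, sensors.current_time_s(), sensors.current_ee_pos(), sensors.current_tool_rot())
E
```

```text
pics
scene {'fov_y': 50.52569991449935, 'cx': 313.5034413297234, 'cy': 197.77702991048014, 'distortion': [-0.09625485143227663, 0.0, 0.0, 0.0, 0.0], 'R': [[-0.854790339822801, -0.5189549797681803, 0.004382227678697565], [-0.31002666391138795, 0.5038484798324016, -0.8062382879983768], [0.4161933956823387, -0.6905233076040123, -0.5915746943928708]], 't': [0.4680828379583924, 0.2689347864979552, 1.0719929370607726]}
top {'fov_y': 56.43296986529836, 'cx': 319.63374478614315, 'cy': 201.69607884407085, 'distortion': [-0.06327790278943264, 0.0, 0.0, 0.0, 0.0], 'R': [[0.022118039272574275, -0.9996555731608184, 0.014125416356779738], [-0.9888344593487695, -0.023956894774592882, -0.1470798395334517], [0.14736758240252051, -0.010714580779227772, -0.9890237577609355]], 't': [-0.09461588572312475, 0.5715176359928258, 1.0655342282803693]}
wrist {'fov_y': 64.23304145092695, 'cx': 325.5132571010168, 'cy': 201.2136285377187, 'distortion': [-0.05546986995976101, 0.0, 0.0, 0.0, 0.0], 'R': [[0.33411031378446576, -0.9425339748522759, -6.687315095961618e-05], [-0.9081418740767228, -0.32193795971723865, 0.2676458231348338], [-0.2522868105376635, -0.08936249964204294, -0.9635173630435843]], 't': [-0.623624750804341, -0.03511194771489589, 0.37725356969334334]}
0.0187 0.15 [ 0.20869674 -0.5886699   0.19861941] [-1.56159255  1.56940593  1.92085163]
```

View pics/scene0.png

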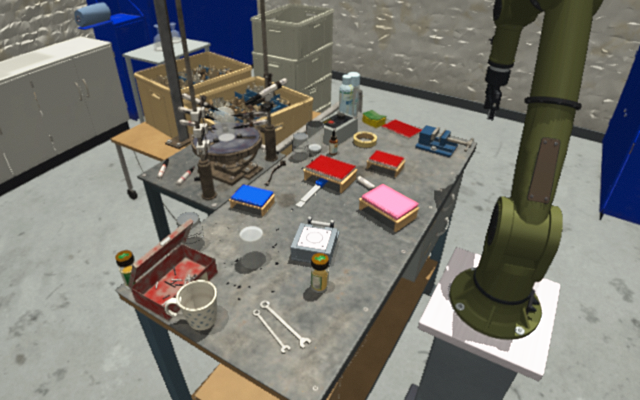

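View pics/top0.png

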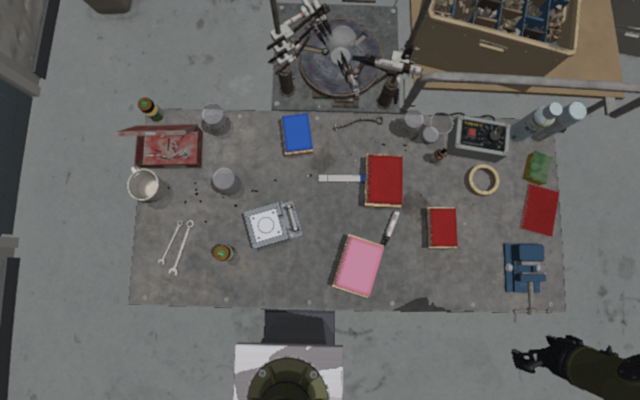

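View pics/wrist0.png

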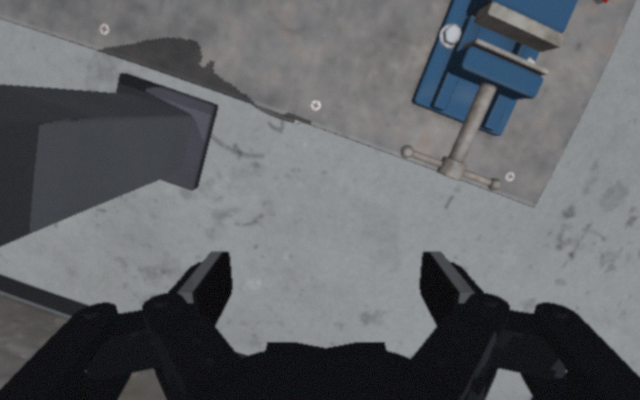

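```bash
cat > h.py <<'E'
from bench import manip, hand, solver, viewer, sensors
import cv2, numpy as np
def K(i):
    f=200/np.tan(np.radians(i["fov_y"])/2); return np.array([[f,0,i["cx"]],[0,f,i["cy"]],[0,0,1.]])
def ray(i,px):
    p=cv2.undistortPoints(np.array(px,float).reshape(-1,1,2),K(i),np.array(i["distortion"])).reshape(-1,2)
    R=np.array(i["R"]);t=np.array(i["t"]);C=-R.T@t
    return C,np.c_[p,np.ones(len(p))]@R
def onz(i,px,z):
    C,d=ray(i,px); z=np.broadcast_to(z,len(d)); return C+d*((z-C[2])/d[:,2])[:,None]
def proj(i,X):
    R=np.array(i["R"]);t=np.array(i["t"])
    return cv2.projectPoints(np.array(X,float).reshape(-1,1,3),cv2.Rodrigues(R)[0],t,K(i),np.array(i["distortion"]))[0].reshape(-1,2)
E
python3 - <<'E'
import cv2
t=cv2.imread("pics/top0.png");s=cv2.imread("pics/scene0.png")
cv2.imwrite("pics/topc.png",cv2.resize(t[140:290,230:430],None,fx=4,fy=4,interpolation=cv2.INTER_CUBIC))
cv2.imwrite("pics/scec.png",cv2.resize(s[140:270,280:430],None,fx=4.6,fy=4.6,interpolation=cv2.INTER_CUBIC))
E
```

```text
(no output)
```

View pics/topc.png

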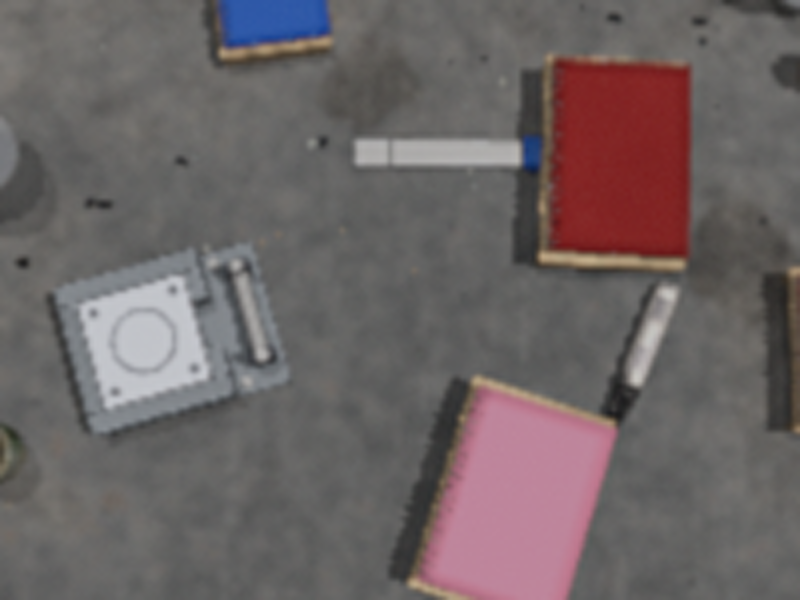

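View pics/scec.png

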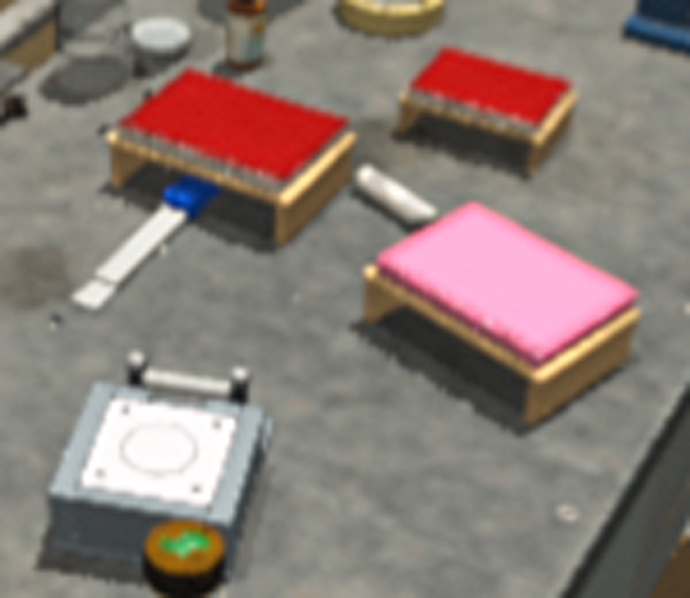

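Run:
```python
from h import *
i=viewer.camera_info("top"); s=viewer.camera_info("scene")
f=lambda c:(np.array(c,float)+.5)/4-.5+[230,140]
g=lambda c:(np.array(c,float)+.5)/4.6-.5+[280,140]
def P(n,p): print(n,np.round(p*1000,1).tolist())
P("bar tip corners",onz(i,f([[354,139],[354,166]]),.004))
P("tipline",onz(i,f([[391,152.5]]),.008)); P("blue start",onz(i,f([[524,139],[524,167]]),.014))
P("bar scene tip",onz(s,g([[73,299],[97,308]]),.004))
P("nest top",onz(i,f([[54,295],[192,250],[238,400],[95,433]]),.05))
P("plate",onz(i,f([[79,308],[188,275],[211,377],[107,409]]),.05))
P("rod ends",onz(i,f([[237,265],[262,360]]),.042))
P("foot",onz(i,f([[250,243],[290,381]]),.008))
P("nest scene top",onz(s,g([[50,495],[100,385],[268,405],[225,540]]),.05))
P("riser top",onz(i,f([[553,58],[690,64],[686,258],[548,250]]),.057))
P("marker",onz(i,f([[672,288],[617,415]]),.0095))
P("jar top, tumbler",onz(i,[[222,252]],.105)); P("tumbler",onz(i,[[223,180]],.098))
P("arm reach?",np.array([0,0,0]))
```

```text
bar tip corners [[665.2, -75.2, 4.0], [643.8, -75.7, 4.0]]
tipline [[654.4, -104.1, 8.0]]
blue start [[666.4, -206.6, 14.0], [644.3, -206.7, 14.0]]
bar scene tip [[662.6, -74.9, 4.0], [642.3, -75.0, 4.0]]
nest top [[532.3, 142.9, 50.0], [568.2, 42.7, 50.0], [458.8, 5.0, 50.0], [432.4, 108.0, 50.0]]
plate [[523.2, 124.0, 50.0], [549.6, 44.9, 50.0], [475.0, 25.3, 50.0], [449.9, 100.1, 50.0]]
rod ends [[558.9, 9.7, 42.0], [488.9, -11.1, 42.0]]
foot [[580.8, 2.7, 8.0], [475.9, -31.0, 8.0]]
nest scene top [[534.0, 144.9, 50.0], [563.9, 42.5, 50.0], [462.7, 3.6, 50.0], [425.8, 123.5, 50.0]]
riser top [[719.4, -222.9, 57.0], [717.8, -326.6, 57.0], [570.0, -321.8, 57.0], [573.5, -219.5, 57.0]]
marker [[553.5, -321.8, 9.5], [455.6, -279.1, 9.5]]
jar top, tumbler [[417.7, 185.2, 105.0]]
tumbler [[621.2, 196.1, 98.0]]
arm reach? [0, 0, 0]
```

```bash
cat >> h.py <<'E'
from scipy.spatial.transform import Rotation as Rn
import warnings; warnings.filterwarnings("ignore")
def eul(xa,ya):
    """tool x axis, tool y axis (world) -> rpy"""
    xa=np.array(xa,float);xa/=np.linalg.norm(xa);ya=np.array(ya,float);ya-=xa*(xa@ya);ya/=np.linalg.norm(ya)
    return Rn.from_matrix(np.c_[xa,ya,np.cross(xa,ya)]).as_euler('xyz')
def save(n,f,roi=None,s=1):
    im=viewer.grab_frame(n)[:,:,::-1]
    if roi: im=im[roi[1]:roi[3],roi[0]:roi[2]]
    cv2.imwrite("pics/"+f,cv2.resize(im,None,fx=s,fy=s,interpolation=cv2.INTER_CUBIC) if s!=1 else im); return im
E
python3 - <<'E'
from h import *
i=viewer.camera_info("wrist"); R=np.array(i["R"]);C=-R.T@np.array(i["t"])
T=Rn.from_euler('xyz',sensors.current_tool_rot()).as_matrix()
print("cam in tool",T.T@(C-sensors.current_ee_pos()), "fwd in tool",T.T@R[2])
for s in (1,-1):
  for p in ([.6545,-.187,.2],[.58,-.02,.3],[.54,-.05,.1]):
    for a in (0,17):
      c,si=np.cos(np.radians(a)),np.sin(np.radians(a))
      q=solver.solve_ik(p,eul([0,0,-1],[s*c,s*si,0])); print(s,p,a,None if q is None else np.round(q,2))
  # lean pose
  a=np.radians(17);t=np.radians(24);yb=np.array([-np.sin(a),np.cos(a),0])
  q=solver.solve_ik([.54,-.05,.08],eul(-yb*np.sin(t)-np.array([0,0,np.cos(t)]),[s*np.cos(a),s*np.sin(a),0])); print("lean",s,None if q is None else np.round(q,2))
E
```

```text
cam in tool [-0.17433706 -0.00111036 -0.06712118] fwd in tool [0.96352212 0.00145044 0.26762478]
1 [0.6545, -0.187, 0.2] 0 [ 0.59  0.65 -0.66  1.33  0.4   1.29 -0.08]
1 [0.6545, -0.187, 0.2] 17 [ 0.62  0.67 -0.73  1.33  0.44  1.31  0.18]
1 [0.58, -0.02, 0.3] 0 [ 0.56  0.48 -0.95  1.44  0.39  1.42 -0.39]
1 [0.58, -0.02, 0.3] 17 [ 0.58  0.5  -0.99  1.44  0.41  1.43 -0.11]
1 [0.54, -0.05, 0.1] 0 [ 0.52  0.56 -0.73  1.85  0.47  0.91 -0.43]
1 [0.54, -0.05, 0.1] 17 [ 0.55  0.58 -0.79  1.85  0.5   0.92 -0.17]
lean 1 [ 0.15  0.56 -0.6   2.01  0.94  0.96 -0.77]
-1 [0.6545, -0.187, 0.2] 0 [ 0.18  0.59  0.12  1.34 -0.07  1.22 -2.84]
-1 [0.6545, -0.187, 0.2] 17 [ 0.22  0.59  0.04  1.33 -0.03  1.22 -2.58]
-1 [0.58, -0.02, 0.3] 0 [-0.63  0.58  1.15  1.45 -0.53  1.45 -2.62]
-1 [0.58, -0.02, 0.3] 17 [-0.63  0.58  1.15  1.45 -0.53  1.45 -2.33]
-1 [0.54, -0.05, 0.1] 0 [-0.6   0.76  1.15  1.87 -0.8   1.07 -2.27]
-1 [0.54, -0.05, 0.1] 17 [ 0.06  0.48 -0.02  1.86  0.01  0.8  -2.81]
lean -1 [-0.91  0.81  1.15  2.02 -0.58  0.63 -2.36]
```

Run:
```python
from h import *
o=eul([0,0,-1],[1,0,0])
manip.move_pose([.62,-.08,.25],o)
np.save("w1.npy",viewer.camera_info("wrist"),allow_pickle=True); save("wrist","w1.png")
a=np.radians(17)
manip.move_pose([.53,.08,.25],eul([0,0,-1],[np.cos(a),np.sin(a),0]))
np.save("w2.npy",viewer.camera_info("wrist"),allow_pickle=True); save("wrist","w2.png")
print(sensors.current_time_s(),np.round(sensors.current_joints(),2))
```

```text
3.35 [ 0.46  0.46 -1.    1.64  0.4   1.27 -0.33]
```

View pics/w1.png

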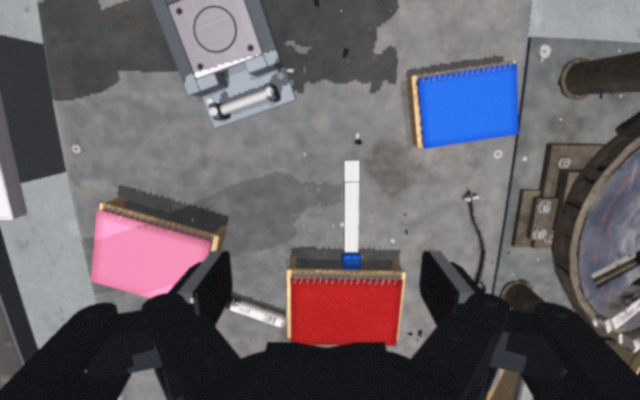

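View pics/w2.png

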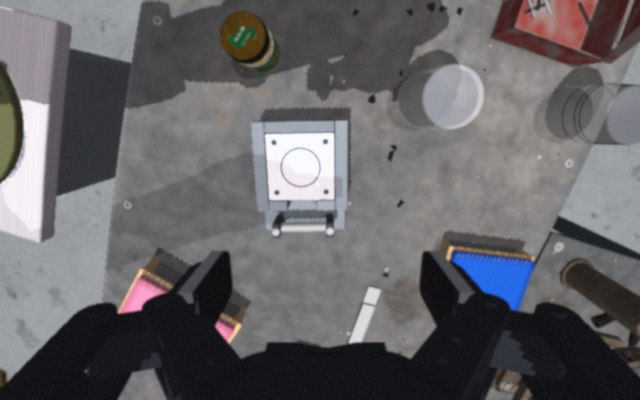

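Run:
```python
import cv2
a=cv2.imread("pics/w2.png")[110:245,240:360];cv2.imwrite("pics/w2c.png",cv2.resize(a,None,fx=4.4,fy=4.4,interpolation=cv2.INTER_CUBIC))
a=cv2.imread("pics/w1.png")[150:290,270:420];cv2.imwrite("pics/w1c.png",cv2.resize(a,None,fx=4,fy=4,interpolation=cv2.INTER_CUBIC))
```

```text
(no output)
```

View pics/w2c.png

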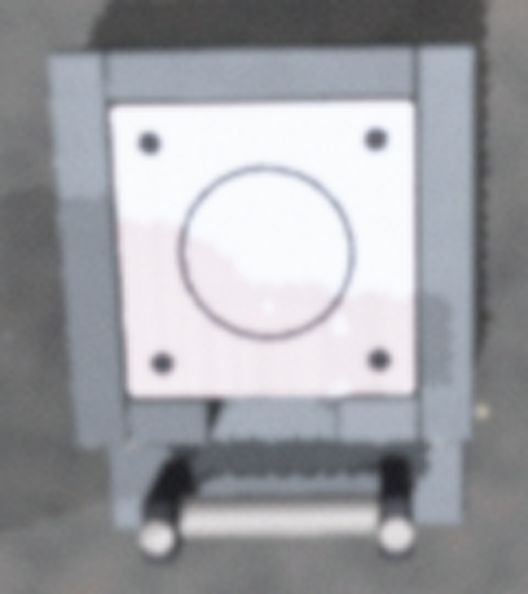

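View pics/w1c.png

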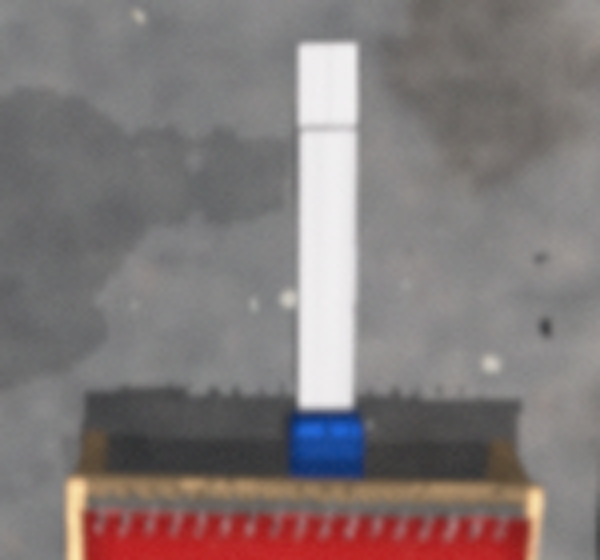

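```bash
cat > fit.py <<'E'
from h import *
from scipy.optimize import least_squares
w1=np.load("w1.npy",allow_pickle=True).item();w2=np.load("w2.npy",allow_pickle=True).item();top=viewer.camera_info("top")
f=lambda c:(np.array(c,float)+.5)/4.4-.5+[240,110]
g=lambda c:(np.array(c,float)+.5)/4-.5+[270,150]
ft=lambda c:(np.array(c,float)+.5)/4-.5+[230,140]
obj=np.array([[-40,40,50],[40,40,50],[40,-40,50],[-40,-40,50],[-56,54,50],[56,54,50],[-56,-54,50],[56,-54,50]])/1000.
pix=f([[112,104],[413,100],[415,394],[127,398],[50,57],[473,46],[80,445],[467,440]])
rod=np.array([[0,-80,42]])/1e3
def fit(i,ob,px):
    def r(p):
        c,s=np.cos(p[2]),np.sin(p[2]); X=ob@np.array([[c,s,0],[-s,c,0],[0,0,1]])+[p[0],p[1],0]
        return (proj(i,X)-px).ravel()
    s=least_squares(r,[.5,.07,.3]); return s.x,np.abs(s.fun).max()
print("nest wrist",fit(w2,obj,pix)); 
print("nest top",fit(top,obj[[3,0,1,2,4,5,7]][[1,2,3,0]],ft([[79,308],[188,275],[211,377],[107,409]])[[0,1,2,3]][[3,0,1,2]]))
print("plate corners z=.05 wrist",np.round(onz(w2,pix[:4],.05)*1e3,1).tolist())
print("rod",np.round(onz(w2,f([[180,517],[385,517]]),.042)*1e3,1).tolist())
print("bar tip",np.round(onz(w1,g([[298,43],[358,43]]),.004)*1e3,1).tolist())
print("bar shank start",np.round(onz(w1,g([[299,126],[358,126]]),.008)*1e3,1).tolist())
print("bar blue",np.round(onz(w1,g([[299,409],[355,409]]),.008)*1e3,1).tolist())
print("board edge top",np.round(onz(w1,g([[70,479],[543,487]]),.042)*1e3,1).tolist())
E
python3 fit.py
```

```text
nest wrist (array([0.499514  , 0.07596759, 0.30890898]), np.float64(1.5113457574442464))
nest top (array([0.49944602, 0.07357418, 0.30533733]), np.float64(0.8639622635770365))
plate corners z=.05 wrist [[449.7, 102.4, 50.0], [525.1, 126.3, 50.0], [549.4, 50.1, 50.0], [473.3, 25.8, 50.0]]
rod [[496.0, -7.1, 42.0], [553.0, 10.3, 42.0]]
bar tip [[643.7, -74.6, 4.0], [663.5, -74.6, 4.0]]
bar shank start [[644.1, -101.8, 8.0], [663.8, -101.8, 8.0]]
bar blue [[645.5, -204.4, 8.0], [665.4, -204.5, 8.0]]
board edge top [[567.6, -214.0, 42.0], [725.4, -217.7, 42.0]]
```

Run:
```python
from h import *
b=.013; o=eul([0,0,-1],[np.cos(b),np.sin(b),0]); x=.6550
manip.move_pose([x,-.183,.13],o)
manip.line_to([x,-.183,.03],.12)
save("wrist","g1.png"); print(sensors.current_contact_force())
manip.line_to([x,-.183,.003],.05); print(sensors.current_ee_pos(),sensors.current_contact_force())
save("wrist","g2.png")
```

```text
[-0.06150747  0.28722799  0.35578188]
[ 0.65505604 -0.18284192  0.00289692] [ 0.11062362 -0.59682572 -0.70432265]
```

View pics/g2.png

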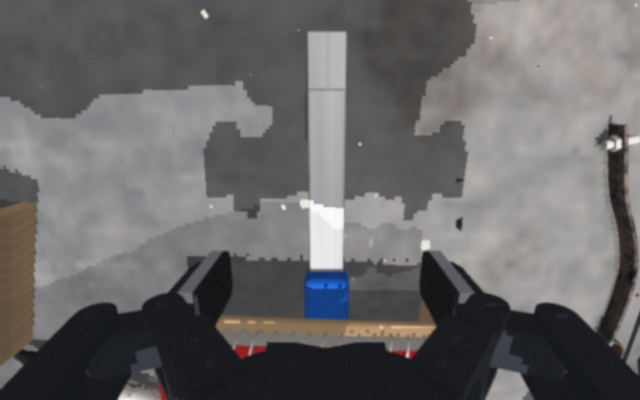

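Run:
```python
from h import *
w=viewer.camera_info("wrist")
print(proj(w,[sensors.current_ee_pos(),[.655,-.183,.008],[.655,-.194,.008]]), np.round(onz(w,[[327,31],[327,90],[327,271]],[.004,.008,.014])*1e3,1))
hand.grasp(80); print(sensors.current_grip_width(),sensors.current_contact_force())
save("wrist","g3.png")
```

```text
[[327.08083292 234.01351094]
 [326.73743129 237.30863996]
 [326.47218134 254.94016896]] [[ 653.6  -74.5    4. ]
 [ 654.  -103.1    8. ]
 [ 655.4 -201.2   14. ]]
0.003096818090179472 [-0.14454007 -0.07574656  0.48821795]
```

View pics/g3.png

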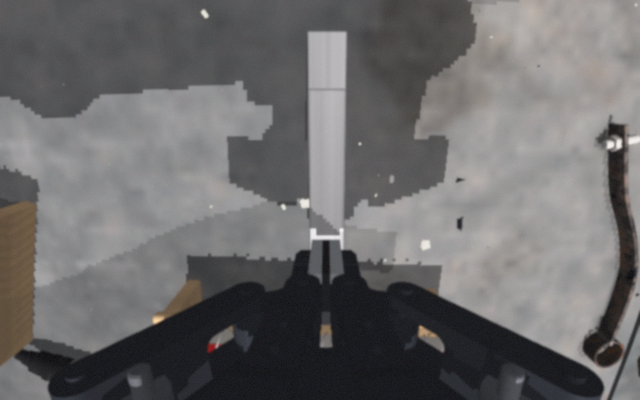

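Run:
```python
from h import *
print(sensors.current_grip_width(),sensors.current_ee_pos(),sensors.current_contact_force())
a=cv2.imread("pics/g3.png")[180:370,220:440];cv2.imwrite("pics/g3c.png",cv2.resize(a,None,fx=3,fy=3,interpolation=cv2.INTER_CUBIC))
```

```text
-0.001943024602676436 [ 0.65499826 -0.18297386  0.002999  ] [ 0.12787059  0.40256328 -0.24211436]
```

View pics/g3c.png

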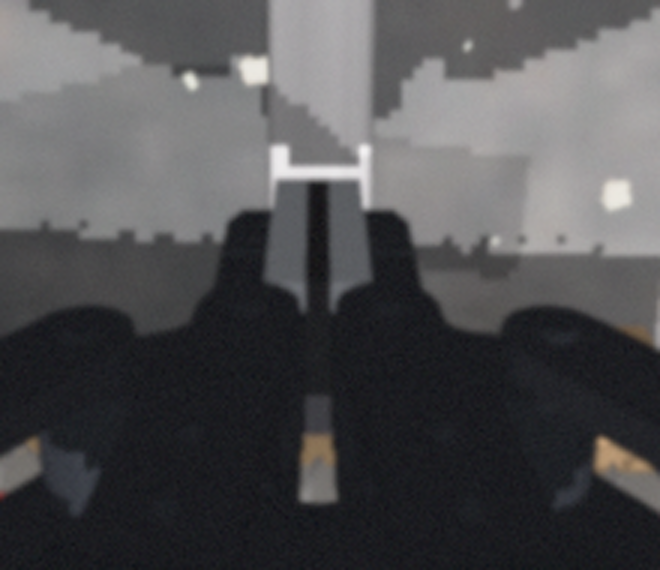

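Run:
```python
from h import *
print(sensors.current_time_s())
f0=sensors.current_contact_force()[2]
manip.line_to([.655,-.183,.020],.08); print(sensors.current_contact_force())
manip.line_to([.705,-.150,.020],.15); save("wrist","g4.png")
z=.008
manip.line_to([.705,-.150,z],.1)
while z>-.009:
    z-=.001; manip.line_to([.705,-.150,z],.03); f=sensors.current_contact_force()[2]; print(round(z,4),round(f,2),sensors.current_ee_pos()[2])
    if f>4: break
manip.line_to([.705,-.150,.02],.1)
print(sensors.current_time_s())
```

```text
7.1417
[ 0.46406709  0.79299574 -0.15635891]
0.007 0.89 0.007211806612741178
0.006 0.31 0.006035928425600828
0.005 0.42 0.004915023122255405
0.004 -0.2 0.0038723556523685976
0.003 0.27 0.002890866393921082
0.002 -0.52 0.0019110786529144969
0.001 0.07 0.000929678686051795
0.0 0.21 -9.332651167058559e-05
-0.001 -0.58 -0.0010856122144036959
-0.002 -1.61 -0.0020963834611758894
-0.003 0.1 -0.0030795707283994764
-0.004 -0.26 -0.004105755838582081
-0.005 -0.82 -0.005097000474374301
-0.006 -0.29 -0.006103529515493235
-0.007 0.08 -0.007094745250277729
-0.008 0.59 -0.008105666639257443
-0.009 -0.27 -0.009082122102786382
13.0583
```

View pics/g4.png

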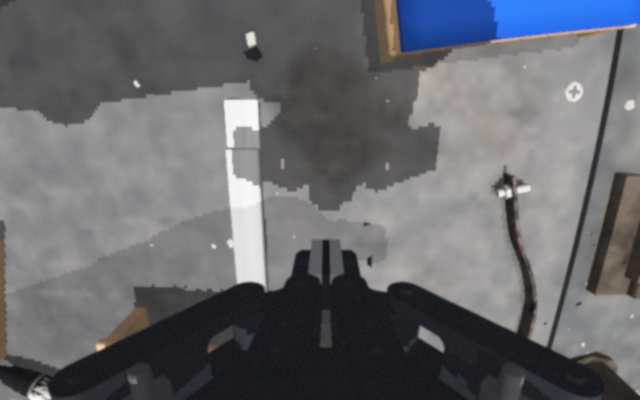

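Run:
```python
from h import *
w=viewer.camera_info("wrist");p=sensors.current_ee_pos()
T=Rn.from_euler('xyz',sensors.current_tool_rot()).as_matrix(); print(p)
for a in (0,-.005,-.01,-.015,-.02,-.03):
    print(a,np.round(proj(w,[p+T@[a,0,-.011],p+T@[a,0,0],p+T@[a,.006,-.011]]),1).tolist())
print(np.round(onz(w,[[242,100],[242,148],[252,285]],[.004,.008,.008])*1e3,1).tolist())
a=cv2.imread("pics/g4.png")[200:340,240:410];cv2.imwrite("pics/g4c.png",cv2.resize(a,None,fx=4,fy=4,interpolation=cv2.INTER_CUBIC))
```

```text
[ 0.70567419 -0.15008957  0.02133315]
0 [[327.1, 216.2], [327.1, 234.1], [337.6, 216.2]]
-0.005 [[327.2, 219.0], [327.2, 237.3], [337.9, 219.0]]
-0.01 [[327.3, 222.0], [327.2, 240.7], [338.2, 222.0]]
-0.015 [[327.3, 225.1], [327.3, 244.3], [338.6, 225.1]]
-0.02 [[327.4, 228.4], [327.3, 248.1], [339.0, 228.4]]
-0.03 [[327.5, 235.7], [327.5, 256.4], [339.9, 235.7]]
[[655.5, -74.8, 4.0], [655.2, -102.0, 8.0], [656.5, -192.3, 8.0]]
```

View pics/g4c.png

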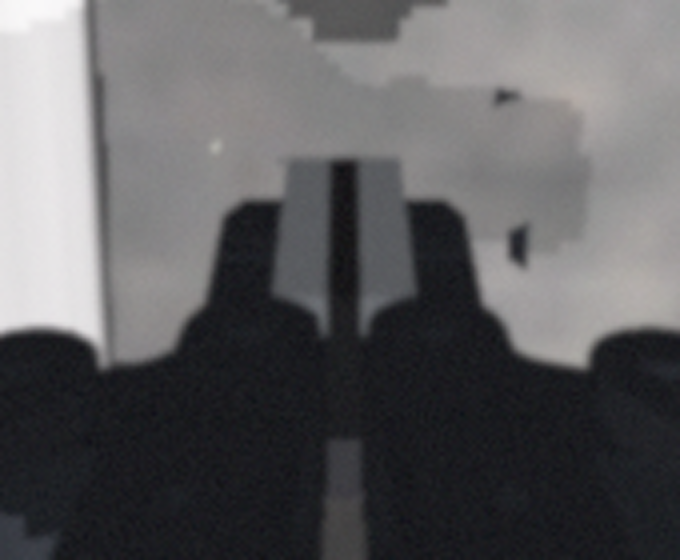

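Run:
```python
from h import *
save("scene","s1.png"); s=viewer.camera_info("scene");p=sensors.current_ee_pos()
pts=[p+[0,0,a] for a in (-p[2],0,.01,.02,.03,.04)]; pr=proj(s,pts); print(pr)
u,v=np.round(pr[0]).astype(int)
a=cv2.imread("pics/s1.png")[v-70:v+30,u-60:u+60];a=cv2.resize(a,None,fx=5,fy=5,interpolation=cv2.INTER_CUBIC)
for q in pr: cv2.circle(a,tuple(int(k) for k in ((q-[u-60,v-70]+.5)*5-.5)),3,(0,255,0),-1)
cv2.imwrite("pics/s1c.png",a)
```

```text
[[297.15494531 190.47131071]
 [297.0459305  185.60725124]
 [296.99221922 183.20397243]
 [296.9381761  180.78129767]
 [296.88379942 178.33903763]
 [296.82908751 175.87700147]]
```

View pics/s1c.png

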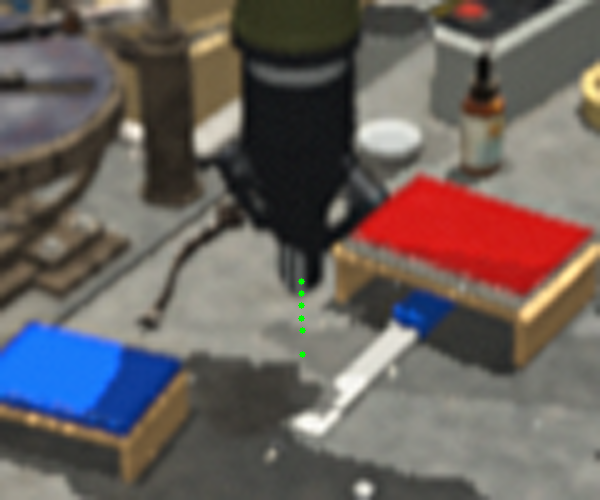

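Run:
```python
from h import *
z=-.022
manip.line_to([.705,-.150,z],.12); print(sensors.current_contact_force()[2])
while z>-.042:
    z-=.0015; manip.line_to([.705,-.150,z],.03); f=sensors.current_contact_force()[2]; print(round(z,4),round(f,2),round(sensors.current_ee_pos()[2],4))
    if f>3.5: break
manip.line_to([.705,-.150,z+.025],.12)
print(sensors.current_time_s())
```

```text
0.4113943771319156
-0.0235 -0.02 -0.0228
-0.025 0.72 -0.0249
-0.0265 -0.53 -0.0266
-0.028 0.18 -0.0282
-0.0295 0.04 -0.0297
-0.031 -0.06 -0.0312
-0.0325 5.09 -0.0318
15.7167
```

```bash
cat >> h.py <<'E'
D=.0315  # real finger tips lie this far behind the reported TCP
E
python3 - <<'E'
from h import *
manip.line_to([.705,-.150,.02],.2)
hand.release(); 
manip.line_to([.655,-.183,.01],.2)
manip.line_to([.655,-.183,-.0295],.1); print(sensors.current_contact_force(),sensors.current_ee_pos())
hand.grasp(80); print(sensors.current_grip_width(),sensors.current_contact_force(),sensors.current_time_s())
save("wrist","g5.png")
E
```

```text
[-0.45980606  0.03176872  0.27700262] [ 0.65495941 -0.18240593 -0.03016105]
0.19834280203537508 [-2.43688906  0.03819707  6.16739465] 18.4167
```

View pics/g5.png

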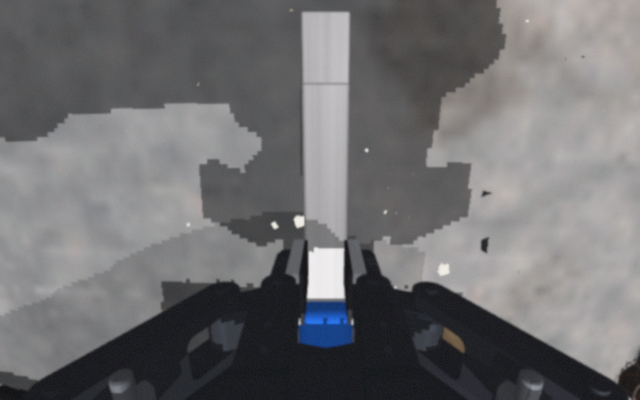

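Run:
```python
from h import *
w=viewer.camera_info("wrist"); print(np.round(onz(w,[[326,12],[326,83],[326,300]],[.004,.008,.014])*1e3,1).tolist(),sensors.current_ee_pos())
b=.013
manip.line_to([.655-.12*b,-.063,-.0285],.12); print(sensors.current_contact_force(),sensors.current_ee_pos())
manip.line_to([.655-.12*b,-.063,.09],.2); print(sensors.current_contact_force(),sensors.current_grip_width(),sensors.current_time_s())
np.save("w3.npy",viewer.camera_info("wrist"),allow_pickle=True);np.save("w3p.npy",np.r_[sensors.current_ee_pos(),sensors.current_tool_rot()])
save("wrist","g6.png"); save("scene","s2.png",(220,100,420,260),4)
```

```text
[[653.1, -74.9, 4.0], [653.5, -102.7, 8.0], [654.7, -199.6, 14.0]] [ 0.65525139 -0.18310374 -0.02881666]
[-0.06353346  0.89849402 -1.404337  ] [ 0.65336775 -0.0643683  -0.02874911]
[ 0.03760648 -1.23203565 -2.22547882] 0.19578058705180107 20.3583
```

View pics/g6.png

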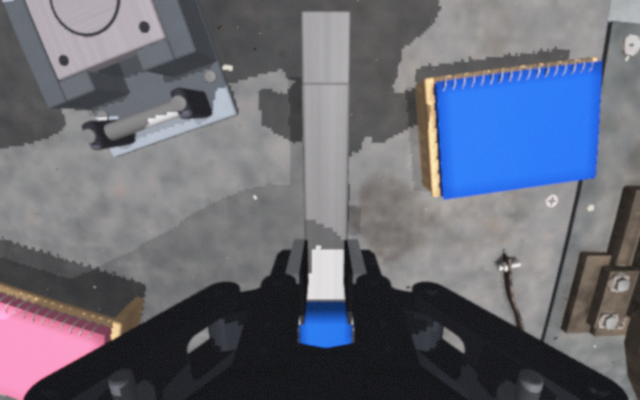

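View pics/s2.png

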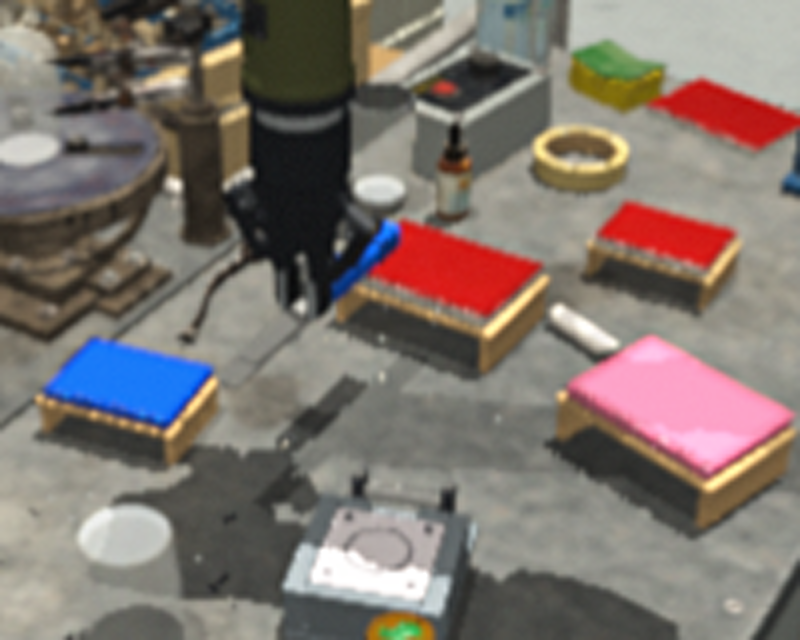

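```bash
cat >> h.py <<'E'
NX,NY,NA=.4995,.0755,.307
def n2w(p):
    c,s=np.cos(NA),np.sin(NA); return np.array([NX+c*p[0]-s*p[1],NY+s*p[0]+c*p[1],p[2]])
def dw(d):
    c,s=np.cos(NA),np.sin(NA); return np.array([c*d[0]-s*d[1],s*d[0]+c*d[1],d[2]])
GL,GZ=.1082,-.0295   # TCP to tip along the bar; TCP height over underside
def bpose(th,tipy,lift,x=0):
    """nest-frame bar with underside `lift` above the rod, tip underside at nest y=tipy -> TCP pos, rpy"""
    t=np.radians(th);u=np.array([0,np.cos(t),-np.sin(t)]);n=np.array([0,np.sin(t),np.cos(t)])
    z=.036+(.006+lift-(tipy+.08)*np.sin(t))/np.cos(t)
    p=np.array([x,tipy,z])-GL*u+GZ*n
    return n2w(p),eul(dw(-n),dw([1,0,0]))
E
python3 - <<'E'
from h import *
P=[bpose(24,-.13,.04),bpose(24,-.13,.0035),bpose(24,-.06,.0035)]
for p in P: print(np.round(p[0],4),solver.solve_ik(*p))
manip.move_pose(*P[0]); manip.line_to(P[1][0],.15)
print(sensors.current_ee_pos(),sensors.current_time_s())
save("scene","s3.png",(250,130,390,270),4);np.save("w4.npy",viewer.camera_info("wrist"),allow_pickle=True); save("wrist","g7.png")
E
```

```text
[ 0.5723 -0.1541  0.1257] [ 0.39905877  0.53206022 -0.66276204  1.90869667  0.92996359  0.98752903
 -0.49021862]
[ 0.5723 -0.1541  0.0857] [ 0.36016908  0.58115996 -0.6106455   1.95155926  0.99813678  0.92255298
 -0.57599171]
[ 0.5511 -0.0874  0.0546] [ 0.20084889  0.60401776 -0.56777134  2.02397131  1.02230707  0.89582186
 -0.76541586]
[ 0.57256206 -0.15396798  0.08475565] 21.4167
```

View pics/s3.png

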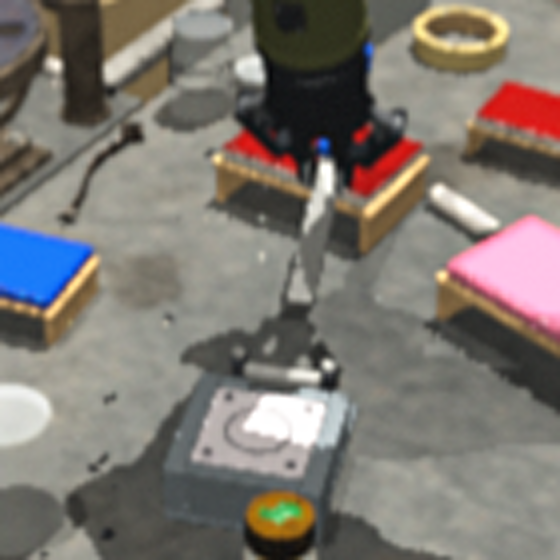

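View pics/g7.png

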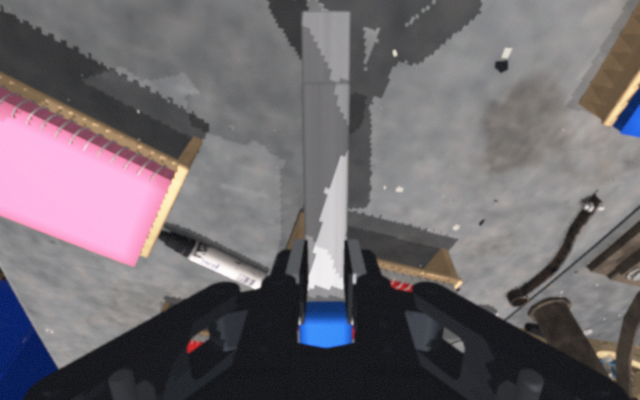

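Run:
```python
from h import *
p=bpose(24,-.06,.0035); manip.line_to(p[0],.1); print(sensors.current_contact_force(),sensors.current_time_s(),sensors.current_ee_pos()-p[0])
s=viewer.camera_info("scene"); im=viewer.grab_frame("scene")[:,:,::-1]
x0,y0=270,170;a=cv2.resize(im[y0:y0+110,x0:x0+110],None,fx=5,fy=5,interpolation=cv2.INTER_CUBIC)
cv2.imwrite("pics/s4.png",a)
save("top","t4.png",(235,170,325,260),6);save("wrist","g8.png")
```

```text
[ 0.12978879 -0.29149338 -1.25203801] 22.4333 [ 0.00023666 -0.00067698  0.00032981]
```

View pics/s4.png

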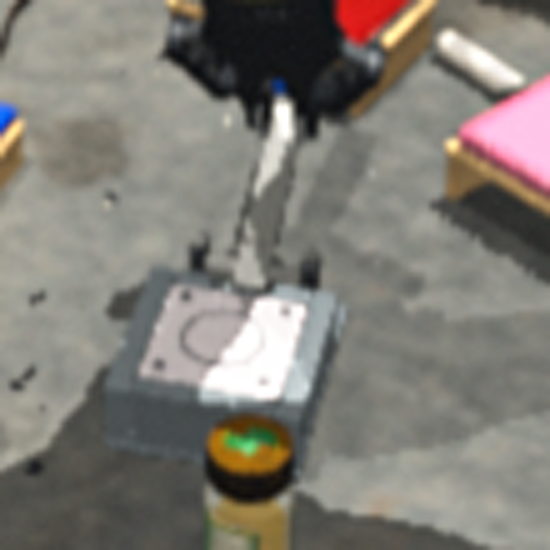

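View pics/t4.png

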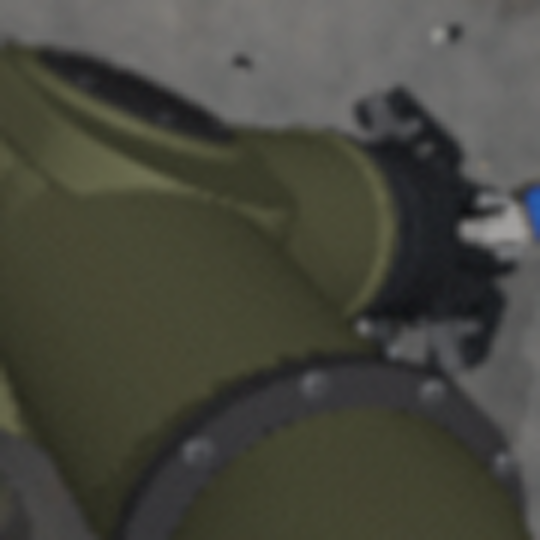

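View pics/g8.png

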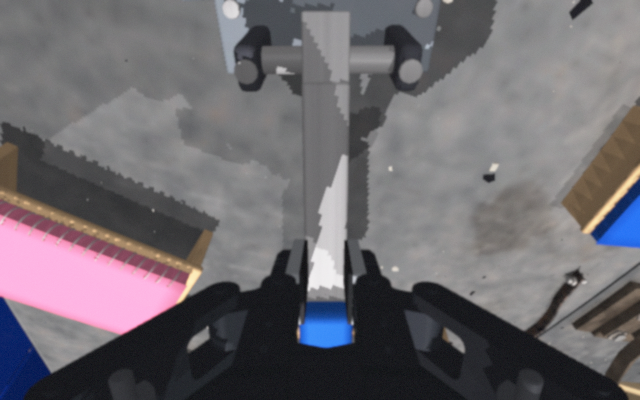

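Run:
```python
from h import *
p=bpose(24,-.040,.0035); manip.line_to(p[0],.1); print(sensors.current_contact_force())
p=bpose(24,-.024,.0035); manip.line_to(p[0],.06); print(sensors.current_contact_force(),sensors.current_ee_pos()-p[0],sensors.current_time_s())
print(np.round(proj(viewer.camera_info("wrist"),[n2w([0,-.08,.042]),n2w([-.029,-.08,.051]),n2w([.029,-.08,.051]),n2w([-.056,-.054,.05]),n2w([.056,-.054,.05])]),1).tolist())
save("wrist","g9.png")
```

```text
[-0.12408227 -0.28582896 -1.33120267]
[ 0.51509957 -0.47773685 -1.24819235] [-6.65486255e-05  3.67341848e-04 -1.29108694e-04] 23.3917
[[327.0, 157.8], [262.4, 168.6], [391.8, 168.7], [188.5, 113.7], [466.0, 113.9]]
```

View pics/g9.png

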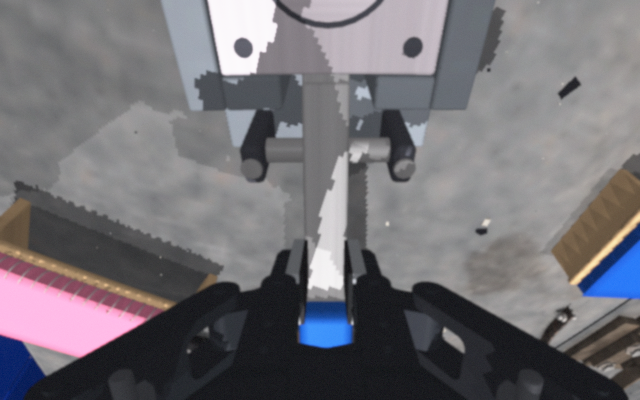

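Run:
```python
from h import *
p=bpose(17,-.022,.001); manip.line_to(p[0],.05,rotation=p[1]); print(sensors.current_contact_force(),sensors.current_time_s())
save("wrist","g10.png")
hand.release(); manip.wait(.1); print(sensors.current_contact_force(),sensors.current_grip_width(),sensors.current_time_s())
save("wrist","g11.png")
```

```text
[-0.17426245  0.76227946 -2.32080718] 23.7833
[0.14204153 0.35791279 0.05926899] 1.0016271649475614 24.6083
```

View pics/g11.png

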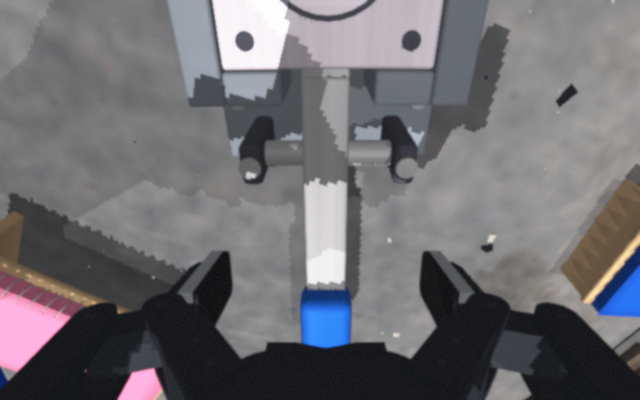

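Run:
```python
from h import *
w=viewer.camera_info("wrist")
X=np.array([[-.04,-.04,.05],[.04,-.04,.05],[-.056,-.054,.05],[.056,-.054,.05],[0,-.08,.042],[-.029,-.08,.051],[.029,-.08,.051]])
for d in (0,.002,.004): print(d,np.round(proj(w,[n2w(x+[0,d,0]) for x in X]),0).tolist())
for yt in (-.018,-.022,-.026,-.03):
  t=np.radians(11.3);u=np.array([0,np.cos(t),-np.sin(t)]);n=np.array([0,np.sin(t),np.cos(t)])
  p=np.array([0,yt,.036+(.006-(yt+.08)*np.sin(t))/np.cos(t)])
  print(yt,np.round(proj(w,[n2w(p-.13*u+.02*n+[0,.002,0]),n2w(p-.03*u+.008*n+[0,.002,0])]),1).tolist())
a=cv2.imread("pics/g11.png")[40:200,160:490];cv2.imwrite("pics/g11c.png",cv2.resize(a,None,fx=2.4,fy=2.4,interpolation=cv2.INTER_CUBIC))
```

```text
0 [[221.0, 72.0], [433.0, 72.0], [188.0, 110.0], [467.0, 110.0], [327.0, 160.0], [261.0, 168.0], [393.0, 168.0]]
0.002 [[221.0, 67.0], [434.0, 67.0], [187.0, 105.0], [468.0, 105.0], [327.0, 156.0], [260.0, 164.0], [394.0, 164.0]]
0.004 [[220.0, 61.0], [435.0, 61.0], [186.0, 100.0], [469.0, 100.0], [327.0, 151.0], [260.0, 160.0], [394.0, 160.0]]
-0.018 [[327.1, 303.2], [327.4, 78.6]]
-0.022 [[327.1, 310.0], [327.3, 89.3]]
-0.026 [[327.1, 316.6], [327.3, 99.8]]
-0.03 [[327.1, 323.1], [327.3, 110.1]]
```

View pics/g11c.png

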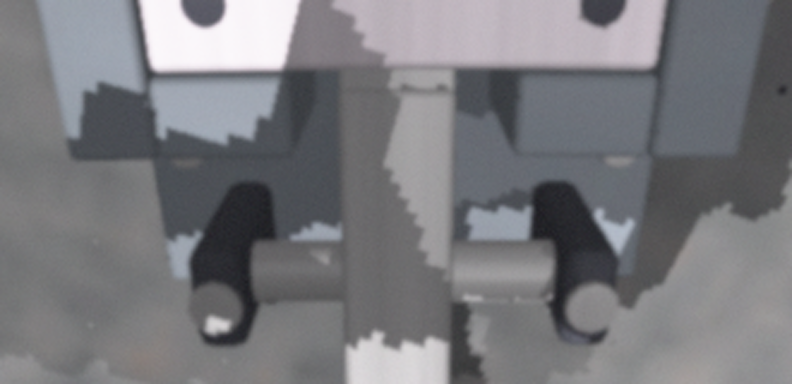

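```bash
sed -i 's/^NX,NY,NA=.*/NX,NY,NA=.4989,.0774,.307/' h.py
cat >> h.py <<'E'
def press(th,s=.156,up=0.):
    t=np.radians(th); 
    p=np.array([0,-.08+.026*np.sin(t)-s*np.cos(t),.036+.026*np.cos(t)+s*np.sin(t)])
    return n2w(p+[0,0,up-D])
E
python3 - <<'E'
from h import *
p=np.array(sensors.current_ee_pos());T=Rn.from_euler('xyz',sensors.current_tool_rot()).as_matrix()
manip.line_to(p-T[:,0]*.09,.25)
save("wrist","g12.png")
hand.grasp(60)
o=eul([0,0,-1],dw([1,0,0]))
manip.move_pose(press(11.3,up=.03),o)
print(sensors.current_time_s(),sensors.current_contact_force())
save("scene","s5.png",(250,100,390,240),4); save("wrist","g13.png")
E
```

```text
26.5833 [-0.56470492  0.93217138  0.23703395]
```

View pics/g13.png

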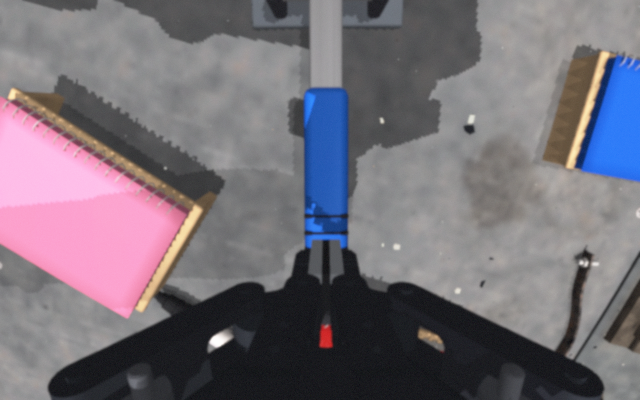

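View pics/s5.png

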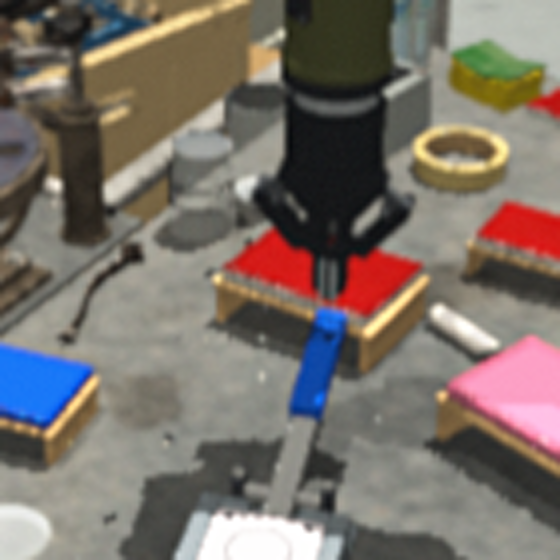

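Run:
```python
from h import *
w=viewer.camera_info("wrist")
t=np.radians(11.3);u=np.array([0,np.cos(t),-np.sin(t)]);n=np.array([0,np.sin(t),np.cos(t)])
yt=-.0175;p=np.array([0,yt,.036+(.006-(yt+.08)*np.sin(t))/np.cos(t)])
for b in (-.01,-.089,-.1,-.12): print(b,np.round(proj(w,[n2w(p-(.12-b)*u+.02*n),n2w(p-(.12-b)*u+.02*n+[.013,0,0])]),1).tolist())
```

```text
-0.01 [[326.2, 82.9], [349.1, 83.0]]
-0.089 [[325.9, 221.5], [348.3, 221.5]]
-0.1 [[325.9, 240.2], [348.2, 240.2]]
-0.12 [[325.8, 273.6], [347.9, 273.6]]
```

Run:
```python
from h import *
b=np.array(sensors.current_contact_force())
def st(th,v):
    q=press(th); manip.line_to(q,v); f=np.array(sensors.current_contact_force())-b; print(th,np.round(f,1),np.round((np.array(sensors.current_ee_pos())-q)*1e3,1),round(sensors.current_time_s(),2)); return f[2]
st(12.5,.1)
for th in (11,9,7,4.5,2,0,-1.5,-3):
    if st(th,.04)>45: break
save("wrist","g14.png"); save("scene","s6.png",(250,130,370,250),5)
```

```text
12.5 [ 0.7 -0.2  0.1] [-0.1  1.1 -0. ] 27.1
11 [ 0.1 -0.1  0.3] [0.4 0.2 0.3] 27.35
9 [-0.2  1.6  5.6] [0.6 0.6 0.5] 27.64
7 [-0.   2.   4.8] [0.6 0.7 0.5] 27.93
4.5 [0.1 2.2 4.6] [0.5 0.9 0.5] 28.26
2 [-0.7  2.8  4.6] [0.5 1.2 0.5] 28.58
0 [-0.5  2.7  4.8] [0.5 1.4 0.5] 28.88
-1.5 [-0.7  3.3  8.8] [0.7 1.5 0.9] 29.12
-3 [-1.2  4.5  9.7] [0.8 1.7 1. ] 29.38
```

View pics/g14.png

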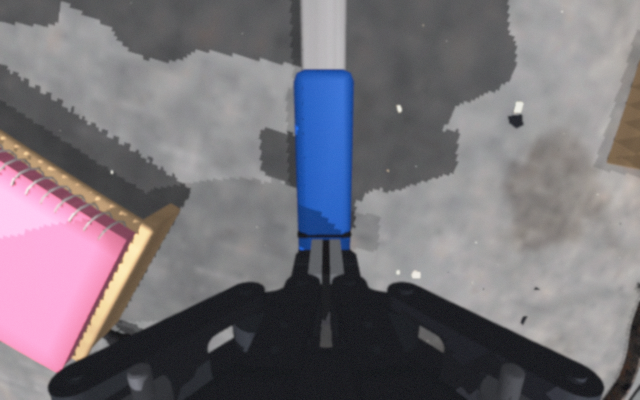

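View pics/s6.png

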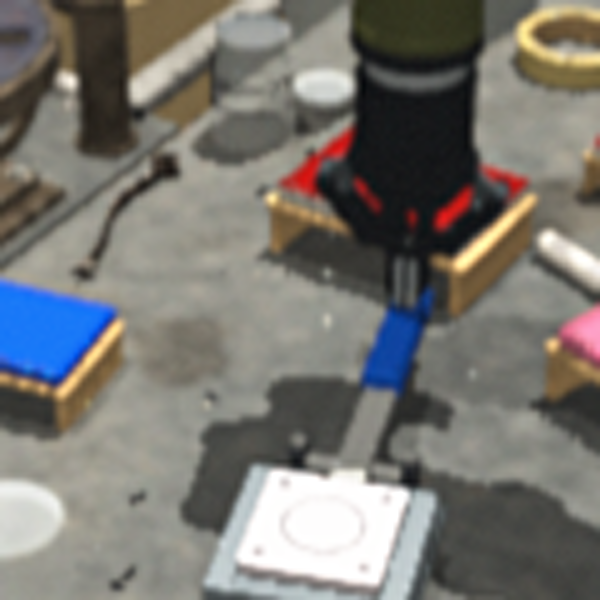

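```bash
cat > ph.py <<'E'
from h import *
import sys
s=viewer.camera_info("scene"); im=viewer.grab_frame("scene")[:,:,::-1]
x0,y0=285,215;k=8;a=cv2.resize(im[y0:y0+45,x0:x0+65],None,fx=k,fy=k,interpolation=cv2.INTER_CUBIC);a=np.ascontiguousarray(a)
b=a.copy()
for h,c in ((0,(0,0,255)),(.008,(0,200,0)),(.011,(255,0,0))):
    q=proj(s,[n2w([sx*.04,sy*.04,.05+h]) for sx,sy in((-1,1),(1,1),(1,-1),(-1,-1))])
    cv2.polylines(b,[np.round((q-[x0,y0]+.5)*k-.5).astype(int)],True,c,1)
cv2.imwrite("pics/"+sys.argv[1],np.vstack([a,b])[:, :][:720].astype(np.uint8) if 0 else cv2.resize(np.hstack([a,b]),None,fx=.75,fy=.75))
print(sensors.current_time_s())
E
python3 ph.py ph1.png
```

```text
29.525
```

View pics/ph1.png

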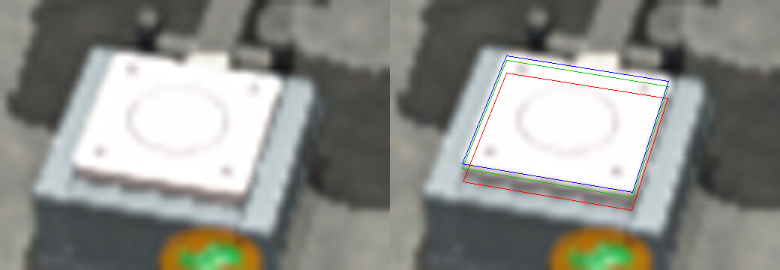

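Run:
```python
from h import *
top=viewer.camera_info("top"); print(np.round(onz(top,[[283,153],[313,150]],.05)*1e3).tolist())
p=np.array(sensors.current_ee_pos()); manip.line_to(p+[0,0,.06],.25)
hand.release()
q,o=bpose(-3,-.0205,0.); T=Rn.from_euler('xyz',o).as_matrix()
manip.move_pose(q-T[:,0]*.06,o); print(sensors.current_time_s(),sensors.current_contact_force())
np.save("w5.npy",viewer.camera_info("wrist"),allow_pickle=True); save("wrist","g15.png")
X=lambda b,z:n2w(np.array([0,-.0205,.036+(.006+.0595*np.sin(np.radians(3)))])+(b-.12)*np.array([0,1,.052])+[0,0,z])
print(np.round(proj(viewer.camera_info("wrist"),[X(-.01,.02),X(-.01,.008),X(.012,.008)]),1).tolist())
```

```text
[[718.0, 32.0, 50.0], [730.0, -58.0, 50.0]]
31.2 [0.93172873 0.6140104  0.21732683]
[[326.4, 258.3], [326.3, 251.2], [326.4, 220.2]]
```

View pics/g15.png

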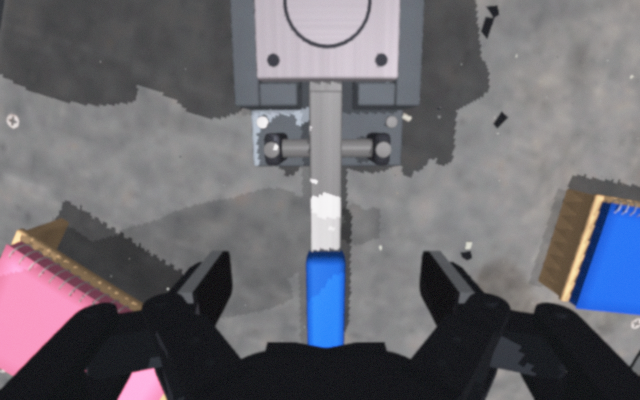

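```bash
python3 - <<'E'
from h import *
q,o=bpose(-3,-.0205,0.)
manip.line_to(q,.15); print(sensors.current_contact_force())
hand.grasp(80); print(sensors.current_grip_width(),sensors.current_contact_force(),sensors.current_time_s())
q,o=bpose(8,-.0215,.002); manip.line_to(q,.06,rotation=o); print(sensors.current_contact_force(),sensors.current_time_s())
save("wrist","g16.png")
E
python3 ph.py ph2.png
```

```text
[-0.44753375 -0.03421987  0.08228003]
0.19891579098387682 [-0.69093486 -0.74906653  5.80621388] 32.4417
[-0.89534809 -1.26041018 -2.2575506 ] 32.8083
32.9083
```

View pics/g16.png

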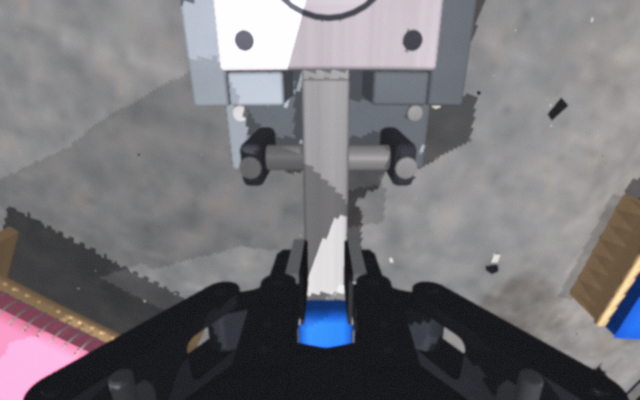

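View pics/ph2.png

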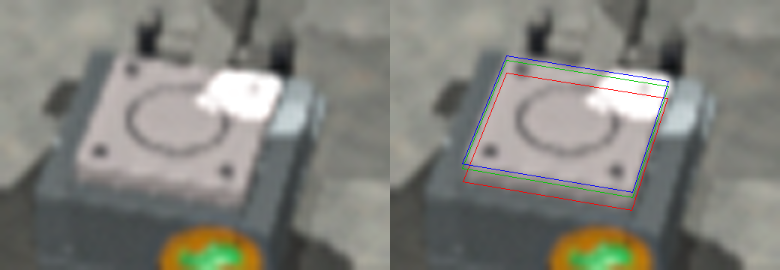

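Run:
```python
from h import *
q,_=bpose(8,-.135,.003); manip.line_to(q,.15); print(sensors.current_contact_force(),sensors.current_time_s())
q,_=bpose(8,-.135,.06); manip.line_to(q,.2)
o=eul([0,0,-1],[1,0,0])
manip.move_pose([.640,-.050,.05],o)
manip.line_to([.640,-.050,.0],.15); print(sensors.current_contact_force())
w=viewer.camera_info("wrist"); save("wrist","g17.png"); print(sensors.current_time_s(),sensors.current_ee_pos())
```

```text
[-0.65912997  0.11299837 -2.1560102 ] 33.825
[ 0.24989442 -0.22413845 -1.08012882]
35.3833 [ 0.64045973 -0.05038408  0.00101289]
```

View pics/g17.png

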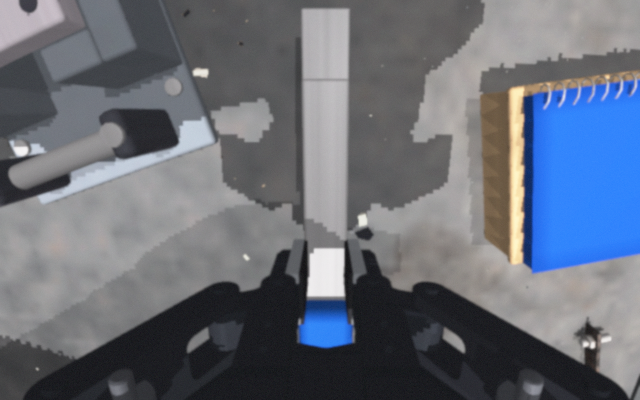

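```bash
python3 - <<'E'
from h import *
z=-.0255; b=np.array(sensors.current_contact_force())[2]
manip.line_to([.640,-.050,z],.08)
while z>-.030:
    z-=.001; manip.line_to([.640,-.050,z],.03); f=sensors.current_contact_force()[2]-b; print(z,round(f,2))
    if f>3: break
hand.release(); manip.wait(.1)
manip.line_to([.640,-.050,.10],.2); manip.move_pose([.60,-.08,.25],eul([0,0,-1],[1,0,0])); print(sensors.current_time_s())
w=viewer.camera_info("wrist"); save("wrist","g18.png")
save("scene","s8.png");
E
python3 ph.py ph3.png
```

```text
-0.0265 0.29
-0.0275 -0.07
-0.0285 0.77
-0.029500000000000002 1.17
-0.030500000000000003 7.65
39.3417
39.4917
```

View pics/g18.png

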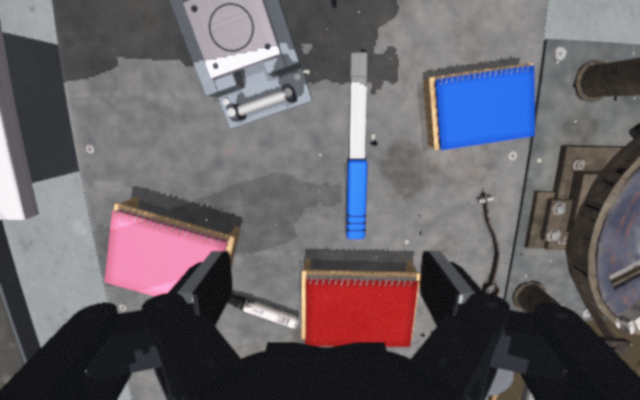

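View pics/s8.png

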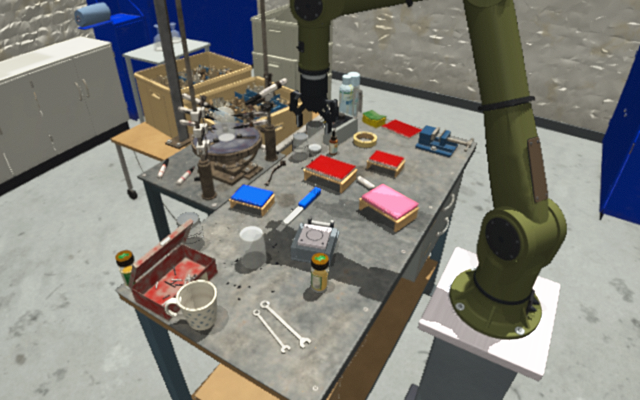

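View pics/ph3.png

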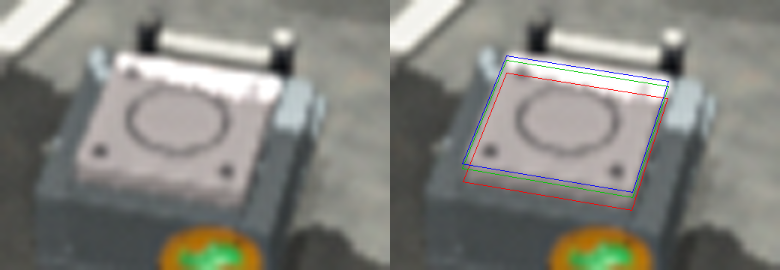

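Run:
```python
from h import *
from bench import hand_in
w=viewer.camera_info("wrist"); P=onz(w,[[359,53],[356,238]],[.004,.010]); print(np.round(P*1e3),np.linalg.norm((P[0]-P[1])[:2]))
hand_in(); print(sensors.current_time_s())
```

```text
[[ 639.   60.    4.]
 [ 640. -180.   10.]] 0.23917932180654428
the job is handed in; nothing more can be done
the job is handed in; nothing more can be done
```

I did every step of the job and handed it in at about 39.6 s. The hand-in gives no verdict, so the checks below are my own.

- **What I did:**
  - Gripped the bar by its shank and drew it out from under the large red riser.
  - Inserted it at 24° over the fulcrum rod, lowered it to 17° and let go.
  - Pressed the handle down with about 10 N, then regrasped the bar, withdrew it and laid it on the bench.
- **Bar before levering:** its tip was at about y = -0.018 to -0.021 m in the nest frame, inside the required range. The two camera views differed by about 3 mm.
- **Plate:** it stands about 10–11 mm up by comparing the scene picture with its projected outline. It was still there after the bar came out.
- **Bar at the end:** the last picture puts its tip at (0.639, 0.060) and its butt at (0.640, -0.180). The measured length assuming it lies flat is 239 mm against 240 mm. It is about 35 mm from the riser and about 55 mm from the nest.
- **Bystanders:** the tumbler, jar and marker look unmoved in the last pictures. I only checked them by eye.
- **What disagreed:**
  - The real fingertips sit about 31.5 mm behind the reported TCP. My first grasp closed above the bar because of this. I measured the offset with a shut-finger touch on the bench and used it from then on.
  - The first nest estimate was about 2 mm off in y and was corrected before pressing.

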